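# Close a board test jig: seat the hold-down plate and lock it with its tight pin

## Task

Close the sloping test jig over the board that is already in it: lay the hold-down plate on the jig with its round hole down over the steel bush and its straight lower edge square to the two stop posts, then lock it with the thick pin from the pin block. The pin is tight, so start it edge first, leaning about 15 degrees out of line with its nose just inside the mouth of the bush, then straighten it and slide it fully home until its flange lies on the plate, and let go. Leave the thin pin, the pump bottle, the flux bottle and the solder spool where they are.

Things in the scene. Friction and masses are not known exactly. Their poses are not given: they have to be found in the camera images.
- jig: Board test jig, fixed: grey console, 128 x 168 mm on the bench, whose aluminium deck (150 mm along the slope, 160 mm wide) slopes 30 degrees, low edge towards the robot. Origin: centre of its underside; x to its high back side, y along its width, z up. Deck 18 to 94 mm high. A board lies in a nest on the deck, up to 24 mm over it.
- bore (a point): Centre of the mouth of the steel bush on the deck, 103 mm over the bench. z: the bore's axis and deck's normal, pointing out (leaning 30 degrees to the robot's side); x up the slope; y as the jig's. Round blind bore 13.2 mm wide, 34 mm deep to the deck, with a lead-in cone 16.2 mm wide at the mouth, 1.5 mm deep. The mouth is the top of a spigot, see jig_deck.
- jig_deck: The sloping deck with what is fixed on it; axes as point bore, which is at (36, 0, 34) mm; z 0 is its surface. Bush: shoulder 40 mm wide, top at z 28, spigot 24 mm wide (21 at its tapered top) from there to z 34. Two rest pillars (10 mm thick, tops z 28) at (-50, +-36) carry the plate's low end; two stop posts (8 mm thick, tops z 37) at (-63.5, +-30), below its low edge.
- plate: Hold-down plate, aluminium frame 116 (x) x 96 (y) x 8 (z) mm with a rectangular window (34 x 68 mm) at its low end and a 27 mm round hole at its high end; 0.17 to 0.31 kg. Origin: centre of its underside; z up out of the face with the handle. The hole is at x +36 mm, y 0. Starts flat on the bench. Seated, its axes are parallel to those of point bore and its origin is at x -36, y 0, z -6 mm from it.
- plate_hole (a point): Centre of the plate's round hole at the underside (plate axes). Seated, it is 6 mm below point bore, on its axis.
- plate_handle (a point): Centre of the plate's bar handle (plate axes): a black bar 62 mm long (along plate y), 12 mm wide (along x) and 12 mm high, its centre 36 mm above the plate's underside, on two thin steel posts. Grasp across its 12 mm width.
- pin_block: Black plastic block 46 (x) x 120 (y) x 45 (z) mm, fixed, origin at the centre of its underside. It has two bores 18 mm wide, 40 mm deep at y +30 and -30 mm; a pin stands in each, its flange resting on the block's top, so its nose is 10 mm above the bench. Which pin is in which bore varies.
- lock_pin: The thick steel pin that fits the bush, 0.07 to 0.13 kg. Origin: centre of the nose's end face; z runs along the pin towards its grip. Shank 12 mm thick from the nose (tapering to 10 mm in its last 2 mm) to a flange at z 35 to 39 mm, 34 mm wide; above it a round knurled grip 16 mm thick from z 39 to 83 mm. Starts in the pin block. Home: the flange lies on the plate, nose 33 mm below point bore.
- lock_pin_grip (a point): Middle of the thick pin's grip, on its axis, 65.4 mm from the nose (pin axes).
- thin_pin: A smaller pin for another jig (leave it): shank 8 mm, flange 24 mm wide at z 35 to 39 mm, grip 11 mm thick up to z 69 mm. Origin: centre of its nose; stands upright in the other bore of the pin block.
- ipa_pump: White pump bottle, 66 mm wide, 126 mm high, on the bench beside the jig; origin at the centre of its foot. Leave it.
- flux_bottle: Small amber bottle with a needle cap, 34 mm wide, 98 mm high, near the pin block; origin at the centre of its foot. Leave it.
- solder_spool: Spool of solder standing on its flange, 54 mm wide, 47 mm high, to the left of the jig; origin at the centre of its foot. Leave it.

How it is judged (in metres and radians):
On the way, in this order (a step that is already met when the one before it is completed fails the run):
1. the plate lies on the jig, its hole down over the spigot of the bush and its low edge square to the stop posts, and the thick pin is still out of the bush (x of plate_hole in the frame of bore between -0.0025 and 0.0025 m and y of plate_hole in the frame of bore between -0.0025 and 0.0025 m and z of plate_hole in the frame of bore below -0.0045 m and angle between the z axis of plate and the z axis of bore, either way round below 0.035 rad and angle between the x axis of plate and the x axis of bore, either way round below 0.13 rad and x of plate in the frame of bore below -0.03 m and (z of lock_pin in the frame of bore above 0.01 m or distance between lock_pin and bore above 0.05 m)), for 0.2 s.
2. the thick pin leans 8 degrees or more out of line with the bore while the centre of its nose is no more than 1 mm above the mouth plane, so that its low edge is inside the mouth (x of plate_hole in the frame of bore between -0.0025 and 0.0025 m and y of plate_hole in the frame of bore between -0.0025 and 0.0025 m and z of plate_hole in the frame of bore below -0.0045 m and angle between the z axis of plate and the z axis of bore, either way round below 0.035 rad and angle between the x axis of plate and the x axis of bore, either way round below 0.13 rad and x of plate in the frame of bore below -0.03 m and z of lock_pin in the frame of bore between -0.01 and 0.001 m and x of lock_pin in the frame of bore between -0.006 and 0.006 m and y of lock_pin in the frame of bore between -0.006 and 0.006 m and angle between the z axis of lock_pin and the z axis of bore, either way round above 0.14 rad), for 0.1 s.
At the end, for the whole second after the job is handed in: Plate seated: hole within 2.5 mm of the bush's axis each way, underside within 1.5 mm of the shoulder, flat within 2 degrees, square within 7, window end low. Thick pin home: nose at least 31.5 mm below the mouth, within 2 mm of the axis, straight within 3 degrees. Both at rest (x of plate_hole in the frame of bore between -0.0025 and 0.0025 m and y of plate_hole in the frame of bore between -0.0025 and 0.0025 m and z of plate_hole in the frame of bore below -0.0045 m and angle between the z axis of plate and the z axis of bore, either way round below 0.035 rad and angle between the x axis of plate and the x axis of bore, either way round below 0.13 rad and x of plate in the frame of bore below -0.03 m and z of lock_pin in the frame of bore below -0.0315 m and x of lock_pin in the frame of bore between -0.002 and 0.002 m and y of lock_pin in the frame of bore between -0.002 and 0.002 m and angle between the z axis of lock_pin and the z axis of bore, either way round below 0.05 rad and linear speed of each of lock_pin, plate below 0.01 m/s); the robot touches nothing.
It fails at once if the pump bottle, the flux bottle, the solder spool or the thin pin is moved more than 20 mm from where it was (distance of any of ipa_pump, flux_bottle, solder_spool, thin_pin from where it was at the start of the episode above 0.02 m).
It fails at once if one of them is tipped over (angle between any of ipa_pump, flux_bottle, solder_spool, thin_pin's own z axis and vertical above 0.5 rad).
It also fails if it takes over 70 s, if anything falls off the work surface, if the arm or the gripper's body presses on something with over 40 N, if the wrist force passes 120 N, or if a joint passes its speed limit or range.

## Robot

A 6-joint arm with a two-finger parallel gripper is mounted at the origin on a cart in front of the work surface, level with it; the furniture and walls round the work are solid. World frame = base frame: x ahead of the robot, y to its left, z up, the work surface at z = 0. Lengths are in mm, angles in rad, forces in N, time in s.
With the tool pointing down it reaches from about 300 to 875 mm from the base axis. Payload 4.2 kg.
Tool frame: the origin (TCP) lies at the very end of the fingers, on their centre line; the grasp point (between the pads) lies 19 mm behind it; z points along the fingers, y is the line along which they close (so a half turn about z gives the same grasp; the last joint's range is limited). The gripper opens to 85 mm and grips with 20 to 120 N. Pads are 22 mm wide; open, the fingers measure 114 mm over their backs; the gripper's body (76 mm by 85 mm) begins 54 mm behind the grasp point. The pads swing forward as they close: fully open they stand 13 mm farther back than shut.
Start: joints at [1.233, 0.32, 1.565, -0, 1.257, -0.02], TCP at [179.677, 546.221, 231.338] pointing down, gripper open.
Joint ranges: [-3.11, 3.11], [-0.84, 2.01], [0.21, 2.61], [-1.34, 4.49], [0.05, 2.63], [-2.56, 2.56]. Speed limits (rad/s): [2.57, 2.57, 3.14, 3.14, 3.14, 3.14].

## Interface

Orientations are given as a unit quaternion [w, x, y, z].
In Python, from plant import manip, fingers, solve_ik, sensors, optics, job gives the robot as it stands. Calls block until the motion is done:
- manip.reach(position, orientation): joint-space move of the TCP to a pose.
- manip.movel(position, rate=150, frame=None, max_force=None): straight line of the TCP; frame=None keeps the orientation; rate is the mean speed in mm/s. With max_force (N) it stops when the force on the tool has changed by that much, and returns True; else False.
- manip.goto_joints(angles): joint-space move.
- fingers.gripper_open() and fingers.grab(grasp_force=None): open the fingers fully, or close them until they stop; grasp_force is the grip in N (None keeps the last).
- manip.hold(seconds).
- solve_ik(position, orientation): joint angles nearest the present ones, or None.
- sensors.sense(): the state.
- optics.capture(name): name is "side" or "top"; returns the picture (480x640x3 uint8, red, green, blue); there is no depth.
- optics.camera_params(name): a dict with "mtx" (3x3 intrinsics, pixels), "cam_to_world" (4x4, takes a point from camera to world coordinates). Camera axes: x right, y down, z forward; pixel columns grow to the right and rows downward; lengths in mm; the calibration is good to about 2 mm. A picture is of the moment at which its call begins. camera_params takes no time and is no camera call.
A pose or a line that the arm cannot do raises manip.Unreachable and nothing moves.
- job.job_done(): hands the job in; it is judged then, once.
The state is a dict: "t": time; "qpos": joint angles; "qvel": joint speeds; "tau": joint torques, N m; "tcp_pos": TCP position; "orientation": TCP orientation; "force": force on the tool from outside, world axes, zero at the start; "wrist_torque": the same for the moment, N m; "gripper_width": finger opening in mm; "grasp_force": force on a finger pad.
Only numpy, scipy, OpenCV 4.12 (cv2) and the standard library are available. Lean on these libraries where they do the work, as an engineer would, in place of code of your own. Each camera call takes 0.05 s, during which the arm holds its last target. There are 200 camera calls.

## Working session

There is one attempt and no reset: what is moved stays moved. The work goes in short steps, each a Python script; the robot and the scene stay as the last script left them, time stands still between calls to the robot, and variables do not carry over. Pictures are saved under pics/ and viewed, at most 10 in all, crops included, and the job is handed in when it is done.

```bash
ls; mkdir -p pics; python3 - <<'E'
from plant import *
import cv2,numpy as np
for n in("side","top"):
    cv2.imwrite(f"pics/{n}0.png",optics.capture(n)[:,:,::-1]); p=optics.camera_params(n); print(n,np.round(p["mtx"],1).tolist(),np.round(p["cam_to_world"],3).tolist())
s=sensors.sense();print(s)
E
```

```text
pics
side [[508.2, 0.0, 324.3], [0.0, 508.2, 242.9], [0.0, 0.0, 1.0]] [[-1.0, -0.011, 0.027, 512.013], [-0.029, 0.47, -0.882, 1003.832], [-0.003, -0.883, -0.47, 476.756], [0.0, 0.0, 0.0, 1.0]]
top [[589.8, 0.0, 314.3], [0.0, 589.8, 230.3], [0.0, 0.0, 1.0]] [[-0.004, -0.989, 0.148, 345.416], [-1.0, 0.004, 0.001, 238.272], [-0.002, -0.148, -0.989, 1154.048], [0.0, 0.0, 0.0, 1.0]]
{'t': 0.1, 'qpos': array([ 1.23299333e+00,  3.20254898e-01,  1.56554148e+00,  6.04075166e-05,
        1.25738802e+00, -1.99961273e-02]), 'qvel': array([ 0.00236461, -0.00141825, -0.00267939, -0.00040675, -0.00012393,
        0.00140091]), 'tau': array([ 8.66019218e-05, -4.16408336e+01, -2.34701765e+01, -1.75274927e-04,
        5.17845416e-03,  2.21290016e-06]), 'tcp_pos': array([179.52124638, 545.82283258, 230.55689839]), 'orientation': array([-1.69889159e-04,  1.58244720e-01,  9.87399602e-01, -7.78056578e-04]), 'force': array([-0.4646686 , -0.56333823, -0.35250025]), 'wrist_torque': array([ 0.00032982, -0.03361345, -0.02001658]), 'grasp_force': 0.0, 'gripper_width': 85.07211170477355}
```

View pics/top0.png

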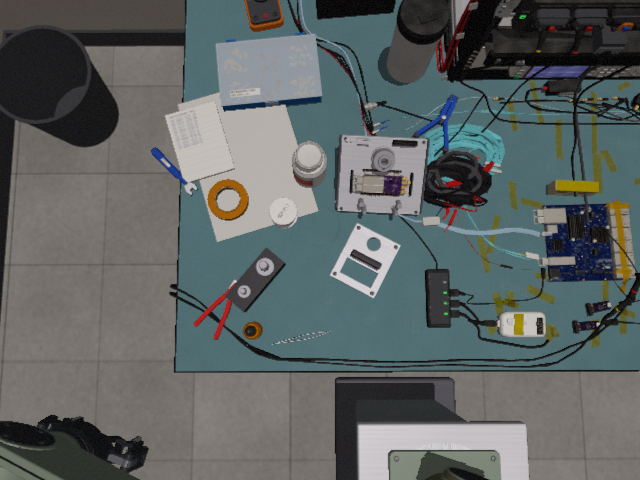

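View pics/side0.png

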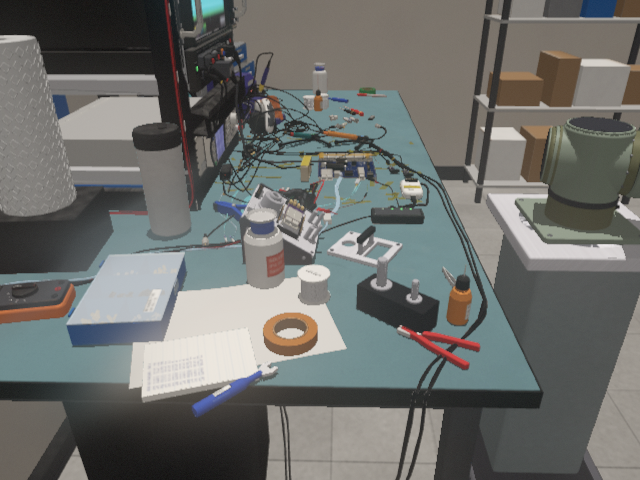

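The top view shows the jig at (380,175), the plate at (366,260), the pin block at (257,280) with the thick pin at its upper-right end (265,265), the pump bottle at (310,160), the spool at (284,211) and the flux bottle at (253,330). The side view agrees.

```bash
python3 - <<'E'
import cv2
a=cv2.imread("pics/top0.png")[125:305,220:440]; cv2.imwrite("pics/topc.png",cv2.resize(a,(770,630)[:2] if 0 else (726,594),interpolation=cv2.INTER_CUBIC))
a=cv2.imread("pics/side0.png")[175:340,230:450]; cv2.imwrite("pics/sidec.png",cv2.resize(a,(770,577),interpolation=cv2.INTER_CUBIC))
E
```

```text
(no output)
```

View pics/topc.png

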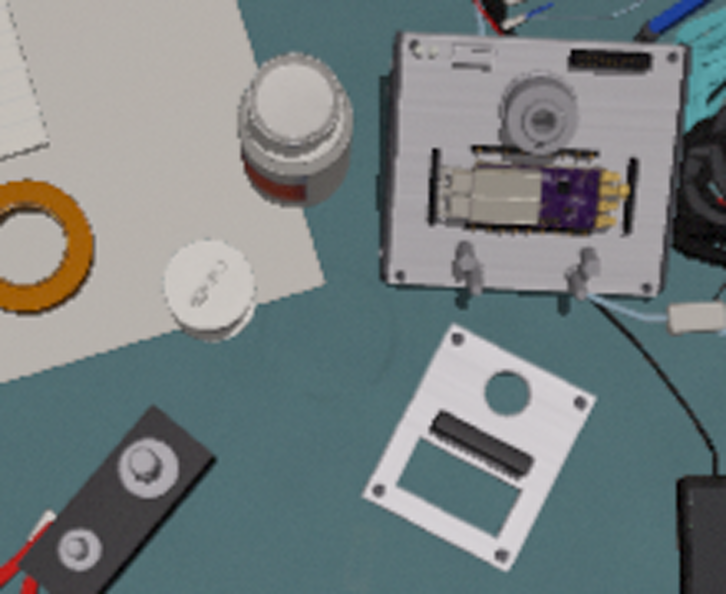

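View pics/sidec.png

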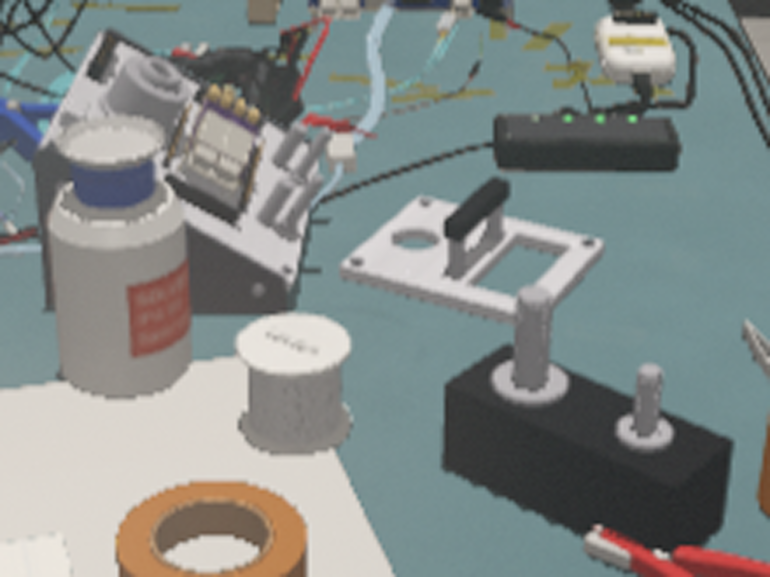

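The top crop shows the bush mouth at (543,120), the plate corners at (453,324), (596,399), (508,570) and (363,495), the thick pin's flange at (149,467) and the thin pin's flange at (80,549). The side crop shows the bush mouth at (157,75) and the thick pin's flange at (530,381). Next I fit the poses from both views.

```bash
cat > h.py <<'E'
from plant import *
import numpy as np, cv2
from scipy.optimize import least_squares
from scipy.spatial.transform import Rotation as R
P={n:optics.camera_params(n) for n in("side","top")}
def proj(n,X):
    M=np.linalg.inv(P[n]["cam_to_world"]); X=np.atleast_2d(X); c=X@M[:3,:3].T+M[:3,3]; p=c@P[n]["mtx"].T; return p[:,:2]/p[:,2:]
def T(u,v): return np.array([220+(u+.5)/3.3-.5,125+(v+.5)/3.3-.5])
def S(u,v): return np.array([230+(u+.5)/3.5-.5,175+(v+.5)/3.5-.5])
def fit(obs,z,tilt,x0):
    # obs: list (cam, pixel, local pt); pose x,y,yaw
    M=lambda p:R.from_euler("z",p[2])*R.from_euler("y",-tilt)
    f=lambda p:np.concatenate([proj(n,M(p).apply(l)+[p[0],p[1],z])[0]-q for n,q,l in obs])
    s=least_squares(f,x0,loss="soft_l1"); return s.x,f(s.x).reshape(-1,2).round(1).tolist()
E
python3 - <<'E'
from h import *
b=np.array([36,0,34.])
jt=[("top",T(543,120),[0,0,0])]+[("top",T(*c),np.array(l)-b) for c,l in [((400,32),[75,80,0]),((688,45),[75,-80,0]),((660,297),[-75,-80,0]),((383,283),[-75,80,0])]]
js=[("side",S(157,75),[0,0,0]),("side",S(105,30),np.array([75,-80,0])-b),("side",S(293,305),np.array([-75,80,0])-b)]
pt=[("top",T(*c),l) for c,l in [((453,324),[58,48,8]),((596,399),[58,-48,8]),((508,570),[-58,-48,8]),((363,495),[-58,48,8]),((508,393),[36,0,8])]]
ps=[("side",S(*c),l) for c,l in [((345,266),[58,48,8]),((422,195),[58,-48,8]),((604,243),[-58,-48,8]),((413,239),[36,0,8])]]
bt=[("top",T(149,467),[0,30,49]),("top",T(80,549),[0,-30,49])]
bs=[("side",S(530,381),[0,30,49]),("side",S(644,431),[0,-30,49]),("side",S(536,290),[0,30,93])]
for nm,t,s,z,ti,x0 in [("bore",jt,js,103.2,np.pi/6,[500,130,0]),("plate",pt,ps,0,0,[370,150,-.5]),("block",bt,bs,0,0,[340,300,-.7])]:
    for o in (t,s,t+s): 
        if nm=="block" and o is bt: pass
        x,r=fit(o,z,ti,x0); print(nm,x.round(3),r)
E
```

```text
bore [630.068 110.727 -12.62 ] [[-0.0, 0.5], [0.7, 0.0], [-0.7, 0.2], [-0.9, -0.5], [1.2, -0.2]]
bore [629.529 120.19   31.331] [[1.5, 0.7], [-0.2, 1.8], [-0.8, -2.6]]
bore [630.235 111.226  31.354] [[-0.3, 0.4], [0.6, -0.4], [-0.8, 0.5], [-1.5, -0.2], [0.7, -0.7], [1.6, -1.1], [-0.9, 0.4], [0.2, -5.5]]
plate [458.466 140.446  -0.491] [[-0.0, -0.2], [0.2, -0.3], [-0.1, 0.6], [-0.1, 0.0], [-0.0, -0.0]]
plate [458.936 139.817  -0.487] [[-1.3, -0.1], [-0.4, 0.4], [0.5, -0.3], [1.0, -0.1]]
plate [458.648 140.347  -0.489] [[-0.0, -0.3], [0.3, -0.5], [0.1, 0.5], [-0.1, -0.0], [-0.0, -0.1], [-1.2, -0.0], [-0.2, 0.5], [0.7, -0.1], [1.2, 0.0]]
block [420.213 351.848  -2.266] [[-0.1, 0.1], [0.1, -0.1]]
block [421.095 351.642  16.56 ] [[0.2, -0.6], [-0.1, -0.1], [-0.1, 0.9]]
block [420.786 351.748  22.857] [[0.1, -0.1], [-0.0, -0.5], [0.2, -0.4], [0.3, -0.2], [-0.0, 1.1]]
```

```bash
cat >> h.py <<'E'
def ray(n,q,z):
    p=P[n]; d=p["cam_to_world"][:3,:3]@np.linalg.solve(p["mtx"],[q[0],q[1],1]); o=p["cam_to_world"][:3,3]; return o+d*(z-o[2])/d[2]
def quat(M): return np.roll(R.from_matrix(M).as_quat(),1)
def frame(zt,yt):
    zt=np.array(zt,float);zt/=np.linalg.norm(zt);yt=np.array(yt,float);yt-=zt*(yt@zt);yt/=np.linalg.norm(yt); return np.c_[np.cross(yt,zt),yt,zt]
BORE=np.array([630.1,110.9,103.2]); JY=-0.056
BR=(R.from_euler("z",JY)*R.from_euler("y",-np.pi/6)).as_matrix()
def snap(*ns,tag=""):
    for n in ns: cv2.imwrite(f"pics/{n}{tag}.png",optics.capture(n)[:,:,::-1])
E
python3 - <<'E'
from h import *
pc=np.array([458.6,140.4]);yaw=-.490
h=ray("top",T(482,443),41)[:2]-pc; c,s=np.cos(yaw),np.sin(yaw); print("handle local top",[c*h[0]+s*h[1],-s*h[0]+c*h[1]])
h=(ray("side",S(480,205),42))[:2]-pc; print("side",[c*h[0]+s*h[1],-s*h[0]+c*h[1]])
px=np.array([c,s,0])
for sg in(1,-1):
    M=frame([0,0,-1],sg*px); a=solve_ik([458,140,60],quat(M))
    B=frame(-BR[:,2],sg*BR[:,0])
    for lift in(30,150):
        t=BORE+BR@np.array([-36,0,-6+17+lift]); b=solve_ik(t,quat(B)); print(sg,lift,a,b)
pinp=[443.4,332.4]
# pin: tool leaned; grip pin later with tool z along -pin z
for k in range(0,360,45):
    y=[np.cos(np.radians(k)),np.sin(np.radians(k)),0]
    print(k,solve_ik([*pinp,60],quat(frame([0,0,-1],y))), solve_ik(BORE+BR[:,2]*80,quat(frame(-BR[:,2],BR@y))))
E
```

```text
handle local top [np.float64(-2.1101486885586054), np.float64(0.864607188514543)]
side [np.float64(-4.1953952237405945), np.float64(5.782413274099439)]
1 30 [ 2.72642059e-01  3.56090541e-01  2.01463251e+00 -4.44089210e-16
  7.70869605e-01  7.62642059e-01] [ 0.25817924  0.27527126  2.08372169 -0.51430779  0.31951293  0.76667971]
1 150 [ 2.72642059e-01  3.56090541e-01  2.01463251e+00 -4.44089210e-16
  7.70869605e-01  7.62642059e-01] [ 0.30690481  0.05549383  2.04056393 -0.33196883  0.57594068  0.59915076]
-1 30 [ 2.72642059e-01  3.56090541e-01  2.01463251e+00 -4.44089210e-16
  7.70869605e-01 -2.37895059e+00] [ 0.25817924  0.27527126  2.08372169 -0.51430779  0.31951293 -2.37491294]
-1 150 [ 2.72642059e-01  3.56090541e-01  2.01463251e+00 -4.44089210e-16
  7.70869605e-01 -2.37895059e+00] [ 0.30690481  0.05549383  2.04056393 -0.33196883  0.57594068 -2.5424419 ]
0 [ 6.22530946e-01  4.50900342e-01  1.84240412e+00 -4.44089210e-16
  8.48288189e-01  6.22530946e-01] [ 0.25012603  0.21979994  1.99250225 -0.3533344   0.45055598  0.58772887]
45 [ 6.22530946e-01  4.50900342e-01  1.84240412e+00 -4.44
[... 316 characters left out ...]
 4.50900342e-01  1.84240412e+00 -4.44089210e-16
  8.48288189e-01 -1.73366354e+00] [ 0.25012603  0.21979994  1.99250225 -0.3533344   0.45055598 -1.76846562]
180 [ 6.22530946e-01  4.50900342e-01  1.84240412e+00 -4.44089210e-16
  8.48288189e-01 -2.51906171e+00] [ 0.25012603  0.21979994  1.99250225 -0.3533344   0.45055598 -2.55386379]
225 None None
270 [ 6.22530946e-01  4.50900342e-01  1.84240412e+00 -4.44089210e-16
  8.48288189e-01  2.19332727e+00] [ 0.25012603  0.21979994  1.99250225 -0.3533344   0.45055598  2.15852519]
315 [ 6.22530946e-01  4.50900342e-01  1.84240412e+00 -4.44089210e-16
  8.48288189e-01  1.40792911e+00] [ 0.25012603  0.21979994  1.99250225 -0.3533344   0.45055598  1.37312703]
```

```bash
python3 - <<'E'
from h import *
M=quat(frame([0,0,-1],[np.cos(-.49),np.sin(-.49),0]))
hx,hy=456.8,141.3
manip.reach([hx,hy,110],M)
manip.movel([hx,hy,17.5],rate=150)
s=sensors.sense();print(s["t"],s["tcp_pos"])
fingers.grab(60); s=sensors.sense();print(s["t"],s["tcp_pos"],s["gripper_width"],s["grasp_force"],s["force"])
manip.movel([hx,hy,190],rate=200)
# hover: plate frame offset: handle centre at (-2,0,36) plate axes; grasp pt at handle
B=quat(frame(-BR[:,2],BR[:,0]))
t=BORE+BR@np.array([-38,0,-6+17.5+30]); manip.reach(t,B); manip.hold(.4)
s=sensors.sense();print(s["t"],s["tcp_pos"]-t,s["gripper_width"],s["force"])
snap("top","side",tag="1")
a=cv2.imread("pics/top1.png")[120:255,310:450]; a=cv2.resize(a,None,fx=4,fy=4,interpolation=cv2.INTER_CUBIC); cv2.imwrite("pics/t1c.png",a)
a=cv2.imread("pics/side1.png")[130:280,210:360]; cv2.imwrite("pics/s1c.png",cv2.resize(a,None,fx=4,fy=4,interpolation=cv2.INTER_CUBIC))
E
```

```text
2.7 [457.39139953 141.73646626  18.00409216]
3.3667 [457.12997278 141.32078966  17.85988828] 10.594218977116197 59.01004493236542 [-0.34739859 -0.81349674  4.76685373]
5.5583 [0.1769972  0.02666633 0.40465722] 10.967437789189349 [ 0.77819121  0.17793379 -1.14303902]
```

View pics/t1c.png

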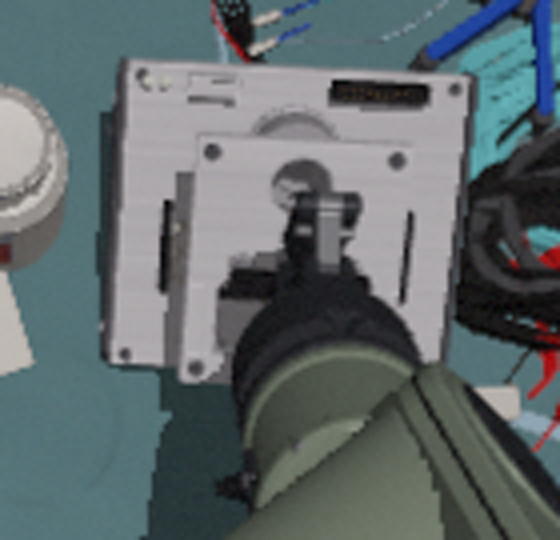

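View pics/s1c.png

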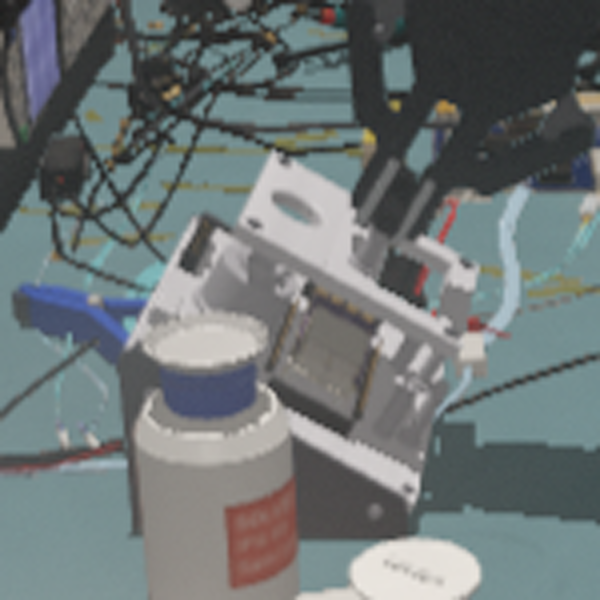

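The top crop shows the held plate over the jig, with corners at about (203,133), (432,146) and (181,380) and the hole at (302,187). The side crop shows it parallel to the deck and clear of it, with the hole at (297,206) and the high corner at (275,150).

```bash
python3 - <<'E'
from h import *
tq=lambda u,v:np.array([310+(u+.5)/4-.5,120+(v+.5)/4-.5]); sq=lambda u,v:np.array([210+(u+.5)/4-.5,130+(v+.5)/4-.5])
ot=[("top",tq(*c),l) for c,l in [((203,133),[94-72,48,8]),((432,146),[22,-48,8]),((181,380),[-94,48,8]),((302,187),[0,0,8])]]
os=[("side",sq(*c),l) for c,l in [((275,150),[22,-48,8]),((243,224),[22,48,8]),((297,206),[0,0,8])]]
for o in(ot,os):
    def f(p):
        A=BR@R.from_euler("z",p[2]).as_matrix()
        return np.concatenate([proj(n,BORE+BR@np.array([p[0],p[1],24.4])+A@np.array(l,float))[0]-q for n,q,l in o])
    s=least_squares(f,[0,0,0],loss="soft_l1");print(s.x,f(s.x).reshape(-1,2).round(1).tolist())
E
```

```text
[-0.74376993 -1.32833568 -0.01370856] [[0.1, -0.1], [-3.0, 0.1], [0.1, -0.3], [1.1, 0.2]]
[-1.150931   -0.19088762  0.01785044] [[-0.3, -0.3], [-0.3, -0.1], [0.8, 0.4]]
```

```bash
cat >> h.py <<'E'
def combo(tag,tb,sb,f=6):
    snap("top","side",tag=tag); W=396
    o=[]
    for n,(x,y) in(("top",tb),("side",sb)):
        w=W//f; o.append(cv2.resize(cv2.imread(f"pics/{n}{tag}.png")[y:y+w,x:x+w],(W,W),interpolation=cv2.INTER_CUBIC))
    cv2.imwrite(f"pics/c{tag}.png",np.hstack(o))
E
python3 - <<'E'
from h import *
t=BORE+BR@np.array([-38+.9,0,-6+17.5+11]); manip.movel(t,rate=40); manip.hold(.3)
s=sensors.sense();print(s["t"],BR.T@(s["tcp_pos"]-t),s["force"])
combo("2",(350,130),(240,160))
E
```

```text
6.5833 [0.1028276  0.02900706 0.18157847] [ 0.14117379 -0.86980285 -2.21493904]
```

View pics/c2.png

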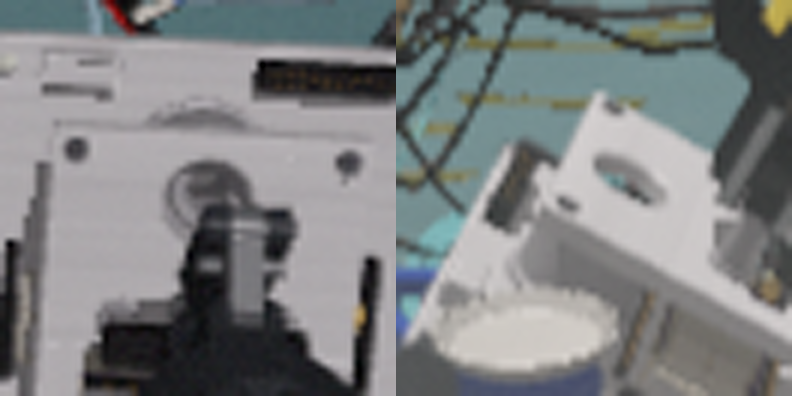

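```bash
python3 - <<'E'
from h import *
th=np.linspace(0,2*np.pi,73)
def el(n,r,z,o,dx=0,dy=0):
    X=BORE+np.c_[r*np.cos(th)+dx,r*np.sin(th)+dy,0*th+z]@BR.T; p=(proj(n,X)-o+.5)*6; return p.min(0).round(),p.max(0).round()
for n,o in(("top",[350,130]),("side",[240,160])):
    print(n,"hole",el(n,13.5,13,o),"mouth",el(n,8.1,0,o),"spig",el(n,10.5,0,o))
    c=lambda l:((proj(n,BORE+BR@np.array(l,float))[0]-o+.5)*6).round(1)
    print("corners",c([22,48,13]),c([22,-48,13]),"shoulder",el(n,20,-6,o))
E
```

```text
top hole (array([166., 159.]), array([256., 246.])) mouth (array([181., 166.]), array([234., 217.])) spig (array([173., 158.]), array([242., 225.]))
corners [ 57.4 123.5] [377.5 139.6] shoulder (array([140., 123.]), array([271., 250.]))
side hole (array([201., 153.]), array([277., 206.])) mouth (array([197., 196.]), array([243., 228.])) spig (array([191., 192.]), array([250., 233.]))
corners [148.6 203.9] [203.8  91.6] shoulder (array([155., 188.]), array([268., 267.]))
```

The hole (left edge 163, top 157 in the top half) is level with the mouth along the slope but about 1 mm off towards +y. I shift it by -1 mm and lower it with a force stop.

```bash
python3 - <<'E'
from h import *
g=lambda y,z:BORE+BR@np.array([-37.1,y,11.5+z])
manip.movel(g(-1,11),rate=40)
r=manip.movel(g(-1,-3),rate=20,max_force=12)
s=sensors.sense();print(r,s["t"],BR.T@(s["tcp_pos"]-g(0,0)),BR.T@s["force"],s["wrist_torque"])
E
```

```text
True 7.475 [-0.07666232 -1.05003336  0.68786631] [ 0.28105303 -0.63800424  4.18409322] [-0.00676017  0.15506293  0.00275709]
```

```bash
python3 - <<'E'
from h import *
g=lambda y,z:BORE+BR@np.array([-37.1,y,11.5+z])
r=manip.movel(g(-1,-2),rate=10,max_force=15)
s=sensors.sense();print(r,s["t"],BR.T@(s["tcp_pos"]-g(0,0)),BR.T@s["force"],s["wrist_torque"])
fingers.gripper_open()
s=sensors.sense();print(s["t"],BR.T@(s["tcp_pos"]-g(0,0)),BR.T@s["force"])
manip.movel(g(-1,70),rate=150)
q=solve_ik([443.4,332.4,200],quat(frame([0,0,-1],[1,0,0]))); print(q)
manip.goto_joints(q); manip.hold(.2)
s=sensors.sense();print(s["t"],s["tcp_pos"])
combo("3",(350,130),(240,160))
E
```

```text
True 7.6833 [-0.06718343 -1.04345458  0.68726637] [0.661737   0.14695313 3.48340691] [0.00354025 0.10002041 0.02271089]
8.3917 [-1.45896763 -1.50055593  0.3304173 ] [-0.0353771   0.11463467 -0.28202674]
[ 6.22530946e-01  3.08827657e-01  1.66251402e+00 -4.44089210e-16
  1.17025097e+00  6.22530946e-01]
10.175 [443.57725235 331.14327614 199.48526151]
```

View pics/c3.png

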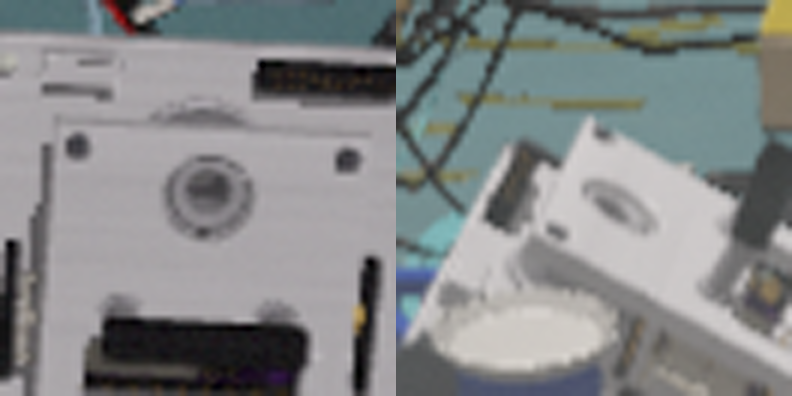

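The plate is seated: hole centre at (209,196) in the top half, spigot inside it, and it lies flat in the side half. Next I grip the pin and also refine the bore centre numerically.

```bash
python3 - <<'E'
from h import *
im=cv2.cvtColor(cv2.imread("pics/top3.png"),cv2.COLOR_BGR2GRAY)
print(im[153:172,374:396])
for d in ([0,0,0],[0,0,-1.5]): print(proj("top",BORE+BR@np.array(d,float)))
im=cv2.cvtColor(cv2.imread("pics/top0.png"),cv2.COLOR_BGR2GRAY); print(im[255:277,254:276])
a=[443.4,332.4]; print(proj("top",[*a,49]),proj("top",[*a,93]),proj("side",[*a,49]),proj("side",[*a,93]))
E
```

```text
[[172 173 172 170 172 173 172 171 172 172 172 171 173 173 173 174 173 172
  174 173 174 174]
 [171 170 171 170 171 171 170 171 170 170 171 170 171 172 170 171 171 171
  172 172 172 171]
 [170 171 171 170 170 172 169 165 162 159 159 159 160 164 168 169 169 170
  170 170 169 170]
 [170 170 171 171 171 170 163 144 128  97  94  94 103 130 152 166 168 171
  172 171 170 170]
 [168 168 167 169 167 159 139 128 138 137 134 136 139 133 106 129 157 170
  171 170 171 171]
 [168 168 169 167 155 121 126 136 128 110 100 107 122 135 136 125 128 166
  169 169 169 170]
 [166 165 166 157 118 117 133 120  94  89  91  85  72  95 128 139 148 148
  165 168 170 168]
 [162 164 162 144 101 126 131 103  89  89  86  73  62  76 114 134 121 111
  151 165 167 167]
 [164 167 159 124 100 134 125  81  71  68  66  64  63  71 101 131 123 103
  149 163 164 164]
 [164 166 160 129 101 132 128 101  76  76  74  71  69  76 111 131 127 114
  141 166 166 166]
 [167 167 162 133  98 134 135 115 102 105 101  94  87  87 118 132 119 115
  145 169 168 168]
 [167 166 163 140 113 121 139 132 110 106 106 103 104 118 133 132 102 118
  1
[... 2194 characters left out ...]
69
  156 101  64  65]
 [ 63  63  73 121 167 170 170 170 169 157 105 127 172 168 170 169 169 163
  138  76  66  67]
 [ 62  63  60  89 146 168 171 170 169 166 169 170 171 169 170 168 163 136
   71  65  65  60]
 [ 64  60  63  68  96 144 164 169 168 168 171 170 170 168 169 162 138  71
   67  66  63  52]
 [ 64  62  63  67  66  84 120 151 160 166 168 169 165 163 155 129  68  66
   66  64  56  22]
 [ 62  63  61  61  64  62  68  82 112 140 150 148 135 116  69  65  65  67
   62  53  30  15]
 [ 64  64  61  64  63  66  64  65  63  63  63  63  63  62  65  64  66  63
   56  30  19  41]]
[[264.87554308 266.15249598]] [[262.81694067 264.00235986]] [[381.45402559 283.11353658]] [[382.90397906 258.59402684]]
```

```bash
cat >> h.py <<'E'
OFF=np.zeros(3)
def pinpose(nose,lean):  # nose in bore frame, lean deg (top up-slope)
    a=np.radians(lean); ax=np.array([np.sin(a),0,np.cos(a)])
    return BORE+BR@(np.array(nose,float)+46.4*ax), quat(frame(-BR@ax,BR[:,1]))
E
python3 - <<'E'
from h import *
M=quat(frame([0,0,-1],[0,1,0]))
x,y=443.2,332.7
manip.reach([x,y,130],M); manip.movel([x,y,56.4],rate=120)
fingers.grab(70); s=sensors.sense();print(s["t"],s["tcp_pos"],s["gripper_width"],s["grasp_force"],s["force"])
manip.movel([x,y,210],rate=200)
t,q=pinpose([0,0,60],15); manip.reach(t,q)
t,q=pinpose([0,0,12],15); manip.movel(t,rate=100); manip.hold(.3)
s=sensors.sense();print(s["t"],BR.T@(s["tcp_pos"]-t),s["gripper_width"],s["force"])
combo("4",(350,130),(240,160))
for n,o in(("top",[350,130]),("side",[240,160])):
    a=np.radians(15);ax=np.array([np.sin(a),0,np.cos(a)])
    print(n,[((proj(n,BORE+BR@(np.array([0,0,12])+ax*k))[0]-o+.5)*6).round(1) for k in(0,39,83)])
E
```

```text
13.0917 [443.39379088 332.85401804  56.79653724] 14.62987446021074 68.10220241546631 [-0.4069862  -0.17138001  2.99112442]
15.9583 [0.3955757  0.02599097 0.52783708] 14.584893743234876 [ 0.14459038 -0.27729629 -2.04508952]
top [array([210.6, 201.9]), array([224.5, 201.8]), array([241.4, 201.7])]
side [array([237.6, 182.2]), array([264.5,  69.6]), array([296.1, -62.8])]
```

View pics/c4.png

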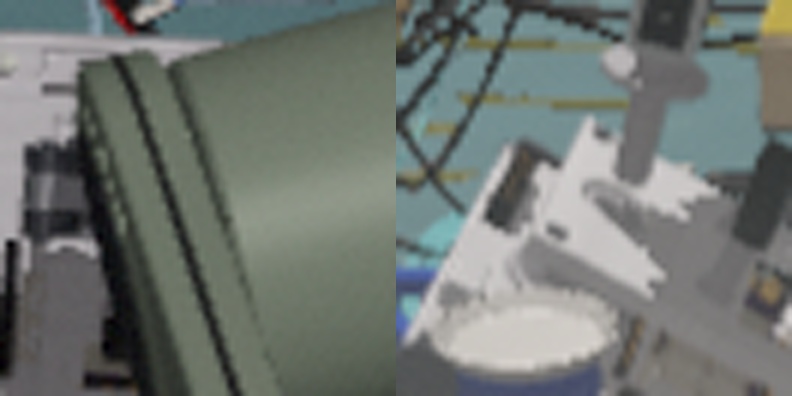

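The top camera is blocked by the arm. In the side half the nose is at about (238,182), which matches the prediction, so I start it edge first.

```bash
cat >> h.py <<'E'
def nose(s):
    M=R.from_quat(np.roll(s["orientation"],-1)).as_matrix(); n=BR.T@(s["tcp_pos"]+46.4*M[:,2]-BORE)
    return n.round(2),round(np.degrees(np.arccos(-M[:,2]@BR[:,2])),1),(BR.T@s["force"]).round(1),round(s["t"],2)
E
python3 - <<'E'
from h import *
t,q=pinpose([-.4,0,2],15); manip.movel(t,rate=40); print(nose(sensors.sense()))
t,q=pinpose([-.4,0,-2.2],15); r=manip.movel(t,rate=12,max_force=6); print(r,nose(sensors.sense()))
manip.hold(.3); s=sensors.sense();print(nose(s),s["gripper_width"],s["wrist_torque"])
E
```

```text
(array([-0.83, -0.09,  1.56]), np.float64(15.1), array([-0.7,  0.6, -1.4]), 16.46)
False (array([-0.42,  0.  , -2.22]), np.float64(15.0), array([-1. ,  0. , -0.8]), 16.96)
(array([-0.4 ,  0.01, -2.15]), np.float64(15.0), array([-0. , -0.6, -1.3]), 17.26) 14.378509552203788 [-5.16154053e-02  1.84147259e-01  1.91646401e-05]
```

No contact with the nose 2 mm inside, so it is in the mouth. Now I straighten it in steps and slide it in.

```bash
python3 - <<'E'
from h import *
for L in (10,5,0):
    t,q=pinpose([-.3,0,-2],L); r=manip.movel(t,rate=30,frame=q,max_force=15); print(r,nose(sensors.sense()))
    if r: break
else:
    manip.hold(.2); print(nose(sensors.sense()))
    t,q=pinpose([-.3,0,-8],0); r=manip.movel(t,rate=15,frame=q,max_force=12); manip.hold(.2); s=sensors.sense();print(r,nose(s),s["wrist_torque"])
E
```

```text
False (array([-0.4 ,  0.12, -1.56]), np.float64(10.0), array([-0.5, -1.1, -0.6]), 17.54)
False (array([ 0.54,  0.1 , -1.71]), np.float64(5.0), array([-0.8, -1.4, -0.7]), 17.82)
False (array([ 0.82, -0.03, -1.92]), np.float64(0.1), array([-0.6,  0.8, -1.3]), 18.12)
(array([ 0.7 ,  0.01, -2.11]), np.float64(0.0), array([-0.4,  0.1, -1. ]), 18.32)
False (array([ 0.51, -0.01, -8.03]), np.float64(0.1), array([ 3. , -3.8, -2.5]), 19.07) [-0.60903386 -0.65042792 -0.36355455]
```

```bash
python3 - <<'E'
from h import *
o=np.array([.0,-.5])
for z in (-8,-15,-22,-28,-35):
    t,q=pinpose([*o,z],0); r=manip.movel(t,rate=20,frame=q,max_force=18); manip.hold(.15); s=sensors.sense(); n=nose(s); print(o,z,r,n,s["wrist_torque"].round(2))
    if r and z>-35: break
    o=o+np.clip(n[2][:2]*.1,-.5,.5)
E
```

```text
[ 0.  -0.5] -8 False (array([ 0.5 , -0.21, -7.96]), np.float64(0.1), array([ 3.4, -0.9, -2. ]), 19.48) [-0.17 -0.6  -0.09]
[ 0.34 -0.59] -15 False (array([  0.39,  -0.45, -15.22]), np.float64(0.0), array([ 4.3,  0.5, -3.8]), 20.12) [-0.   -0.61  0.03]
[ 0.77 -0.54] -22 False (array([  0.49,  -0.56, -22.23]), np.float64(0.0), array([ 3.1,  1.3, -3.4]), 20.77) [ 0.05 -0.47  0.03]
[ 1.08 -0.41] -28 False (array([  0.68,  -0.56, -28.19]), np.float64(0.0), array([ 2.8,  0.5, -2.3]), 21.38) [-0.07 -0.18  0.03]
[ 1.36 -0.36] -35 True (array([  0.83,  -0.59, -32.03]), np.float64(0.0), array([-0.4,  0.6,  5.2]), 21.83) [-0.03  0.11  0.01]
```

```bash
python3 - <<'E'
from h import *
t,q=pinpose([1.4,-.4,-36],0); r=manip.movel(t,rate=10,max_force=25); s=sensors.sense(); print(r,nose(s))
fingers.gripper_open(); print(nose(sensors.sense()))
t,q=pinpose([1,-.4,60],0); manip.movel(t,rate=120)
manip.reach([443,200,300],quat(frame([0,0,-1],[0,1,0]))); manip.hold(.2); print(sensors.sense()["t"])
combo("5",(350,130),(240,160))
for n,o in(("top",[350,130]),("side",[240,160])):
    print(n,[((proj(n,BORE+BR@np.array([0,0,-33.+k]))[0]-o+.5)*6).round(1) for k in(39,83)])
E
```

```text
True (array([  0.86,  -0.56, -32.05]), np.float64(0.0), array([-0.1, -0.4,  6.7]), 22.1)
(array([  1.11,  -0.45, -32.58]), np.float64(0.0), array([-0.4,  0.5,  0.4]), 22.78)
24.75
top [array([209. , 196.8]), array([221.5, 235.7])]
side [array([229. , 197.2]), array([293.6,  85. ])]
```

View pics/c5.png

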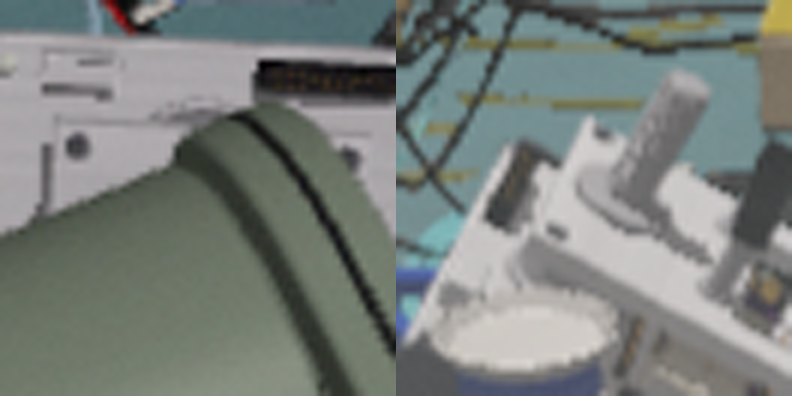

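The side half shows the flange lying flat on the plate and the pin straight, with its top at (291,85) against a predicted (294,85). The pin is home.

```bash
python3 -c "
from plant import *
print(job.job_done())"
```

```text
the job is handed in; nothing more can be done
None
```

The job is handed in: the plate is seated over the bush, and the thick pin, started at a 15 degree lean, is fully home with its flange on the plate and released; the verdict was not returned.

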